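# Push a nozzle tube home in the bellows tester and turn on the air

## Robot

A 7-joint arm with a two-finger parallel gripper is mounted at the origin on the work surface. World frame = base frame: x ahead of the robot, y to its left, z up, the work surface at z = 0. Lengths are in mm, angles in rad, forces in N, time in s.
With the tool pointing down it reaches from about 350 to 900 mm from the base axis. Payload 8.1 kg.
Tool frame: the origin (TCP) lies at the very end of the fingers, on their centre line; the grasp point (between the pads) lies 19 mm behind it; z points along the fingers, y is the line along which they close (so a half turn about z gives the same grasp; the last joint's range is limited). The gripper opens to 85 mm and grips with 20 to 120 N. Pads are 22 mm wide; open, the fingers measure 114 mm over their backs; the gripper's body (76 mm by 85 mm) begins 54 mm behind the grasp point. The pads swing forward as they close: fully open they stand 13 mm farther back than shut.
Start: joints at [1.162, 0.434, 0.025, 1.573, -0.012, 1.134, -0.075], TCP at [188.136, -596.025, 231.323] pointing down, gripper open.
Joint ranges: [-2.62, 2.62], [-0.44, 2.09], [-1.27, 1.32], [0.08, 2.57], [-1.32, 4.46], [0.12, 2], [-2.74, 2.74]. Speed limits (rad/s): [2.22, 2.22, 3.01, 3.01, 3.14, 3.14, 3.14].

## Interface

Orientations are given as a unit quaternion [x, y, z, w].
In Python, from rig import env gives the robot as it stands. The module is installed in compiled form; this text tells all that it offers. Calls block until the motion is done:
- env.goto(position, orientation): joint-space move of the TCP to a pose.
- env.movel(position, orientation=None, v=150): straight line of the TCP; orientation=None keeps the orientation; v is the mean speed in mm/s.
- env.goto_joints(angles): joint-space move.
- env.release() and env.gripper_close(newtons=None): open the fingers fully, or close them until they stop; newtons is the grip in N (None keeps the last).
- env.sleep(seconds).
- env.solve_ik(position, orientation): joint angles nearest the present ones, or None.
- env.grab_frame(name): name is "side" or "top"; returns the picture (480x640x3 uint8, red, green, blue); there is no depth.
- env.camera_model(name): a dict with "K" (3x3 intrinsics, pixels), "dist_coeffs" ([k1, k2, p1, p2, k3] as OpenCV has them; the pictures are not rectified), "cam_to_world" (4x4, takes a point from camera to world coordinates). Camera axes: x right, y down, z forward; pixel columns grow to the right and rows downward; lengths in mm; the calibration is good to about 2 mm. A picture is of the moment at which its call begins. camera_model takes no time and is no camera call.
A pose or a line that the arm cannot do raises env.MotionError and nothing moves.
- env.sign_off(): hands the job in; it is judged then, once.
Trained networks look in the newest picture that a camera, given by its name, has taken for a name from the list of things; names that differ only in an ending like _2 or _b are one class to them, and where a whole thing is asked for, a point or a joint stands for the part that bears it (a point fixed in the world has none). Each returns a list of dicts, best first, with "conf" (0 to 1); they miss things now and then, are a little off and sometimes report something else, mostly with a low value. They report only what shows in the picture. A call takes as long as a camera call. They do not tell look-alikes from the thing itself.
- env.boxes_of(thing, camera): "centre" ([x, y, z] in mm, in the coordinates of the camera as it stood for that picture, good to about 4 mm: the middle of the surface that is visible of it).
- env.masks_of(thing, camera): "pixels" (480x640 bool, what is visible of it).
- env.landmark_of(thing, camera): "centre" ([x, y, z] in mm, in the coordinates of the camera as it stood for that picture, good to about 4 mm: a listed point, or the origin of a listed thing).
Readings, each from a call of its own:
- env.get_clock(): time.
- env.get_joint_positions(): joint angles.
- env.get_joint_vel(): joint speeds.
- env.get_effort(): joint torques, N m.
- env.get_eef_pos(): TCP position.
- env.get_orientation(): TCP orientation.
- env.get_contact_force(): force on the tool from outside, world axes, zero at the start.
- env.get_wrist_torque(): the same for the moment, N m.
- env.get_gripper_width(): finger opening in mm.
- env.get_gripper_force(): force on a finger pad.
Only numpy, scipy, OpenCV 4.12 (cv2) and the standard library are available. Lean on these libraries where they do the work, as an engineer would, in place of code of your own. Each camera call takes 0.05 s, during which the arm holds its last target. There are 200 camera calls.

## Task

Set up the bellows tester: take the longest of the three nozzle tubes from the wooden rack and push it, rubber nozzle up, straight down into the tester's open push-in fitting, past the seal until it bottoms fully home, feeling for the stop and never forcing it. Then let go of the tube and switch the air on by pushing the hand lever all the way over. The air stays off until the tube is home; leave everything else as it is.

Things in the scene. Friction and masses are not known exactly. Their poses are not given: they have to be found in the camera images.
- long_tube: The longest nozzle tube: straight steel tube, 16 mm outside diameter, 150 mm long overall, 50 to 105 g, standing upright in one of the rack's three holes. Plain for the lower 130 mm, chamfered at the lower end; the top 20 mm is a black rubber cone, 22 mm wide at its foot. Origin: centre of the lower end; z runs up the tube. Can be gripped anywhere on the plain part above the rack.
- mid_tube: A like tube, 125 mm long, to be left in the rack. Origin: centre of the lower end.
- short_tube: A like tube, 100 mm long, to be left in the rack. Origin: centre of the lower end.
- rack: Wooden rack, a block 50 (x) by 180 (y) by 45 mm high, fixed. Three holes in a row along its y, 60 mm apart, 17.5 mm wide, 35 mm deep; which tube stands in which hole varies. Origin: centre of the underside.
- tester: Bellows tester, fixed: steel base plate 110 (x) by 280 (y) by 8 mm, on it an aluminium bar with three upright steel push-in fittings 55 mm apart along y (two closed by black mushroom plugs that reach 53 mm above the bar, one open; which one varies), a gauge, and a hand lever at the +y end. Origin: centre of the underside; x points away from the robot.
- port: The open push-in fitting: 28 mm round steel sleeve 42 mm high on top of the bar (bar top 40 mm above the worktop), black ring at the mouth. Origin: centre of its foot; z up the bore. Bore 17 mm wide, with a lead-in 21 mm wide at the mouth narrowing over 5 mm. All contact of tube and fitting together, the collet's own grip of about 17 N included, must stay under 60 N.
- port_mouth (a point): Centre of the open fitting's mouth, 82 mm above the worktop; bore straight down. Collet and seal begin 11 mm below and resist with 6 to 12 N until some 16 mm, then drag 2 to 5 N. The stop (rubber seat washer on a shoulder, seat_c0) lies unseen 23 to 37 mm below the mouth, differing from fitting to fitting: there the push climbs steeply, about 20 N/mm. Pressing the washer over 22 N damages it; 8 to 15 N is enough.
- air_lever (a joint): Hand lever of the air valve, rad: starts at 0 to 0.15 (off, leaning towards the robot), 1.0 is fully over (on, leaning to the tester's +x). Turns about the tester's y axis; light (about 1 N at the ball) and stays where it is left. The pivot lies 80 mm from the ball's centre, 30 mm above the worktop.
- air_lever_tip (a point): Centre of the lever's black ball, 26 mm wide, at the end of a 10 mm steel rod. About 100 mm above the worktop at both ends of its swing, 110 mm in the middle; it travels some 77 mm along the tester's +x. 85 mm or more from the fittings.
- bellows_a: Bystander: beech bellows box, 115 by 32 by 55 mm, lying near the robot. Origin: centre of the underside.
- bellows_b: Bystander: a like bellows box beyond the tester. Origin: centre of the underside.
- gong: Bystander: polished brass chime gong, 88 mm wide, 30 mm high. Origin: centre of the underside.
- cover: Bystander: black plastic movement cover, 104 by 78 by 34 mm. Origin: centre of the underside.
- driver: Bystander: chrome hex driver with a red handle 100 mm long and 29 mm thick, 210 mm overall, lying along its x. Origin: underside of the handle's end.
There are look-alikes about, which are no part of the job. What is shaped like the long_tube but green or pink is not meant.

How it is judged (in metres and radians):
On the way, in this order (a step that is already met when the one before it is completed fails the run):
1. the long tube is fully home in the open fitting: its end within 1.5 mm of the seat washer, upright in the bore (z of seat_c0 in the frame of long_tube above -0.003 m and horizontal distance between long_tube and port_mouth below 0.004 m and angle between long_tube's own z axis and vertical below 0.08 rad), for 0.2 s.
2. the air is switched on with the tube still home (all of step 1 and value of joint air_lever above 0.8 rad), for 0.2 s.
At the end, for the whole second after the job is handed in: the long tube is fully home in the open fitting (its lower end within 1.5 mm of the top of the seat washer, whose centre lies 1.5 mm below that; within 4 mm of the bore's axis; tilt under 0.08 rad) and at rest, and the lever is over (above 0.8 rad) (all of step 2 and linear speed of long_tube below 0.01 m/s); the robot touches nothing.
It fails at once if the tube is forced against the stop: it presses the seat washer with over 22 N (contact force between long_tube and seat_c0 above 22 N).
It fails at once if the tube is jammed on the fitting: all their contacts together, the collet's grip included, pass 60 N (contact force between long_tube and port above 60 N).
It fails at once if the air is switched on (lever past 0.4 rad) while the tube is not home (value of joint air_lever above 0.4 rad and not (z of seat_c0 in the frame of long_tube above -0.003 m and horizontal distance between long_tube and port_mouth below 0.004 m and angle between long_tube's own z axis and vertical below 0.08 rad)).
It fails at once if a bystander or one of the other tubes is moved by over 20 mm (distance of any of mid_tube, short_tube, bellows_a, bellows_b, gong, cover, driver from where it was at the start of the episode above 0.02 m).
It also fails if it takes over 58 s, if anything falls off the work surface, if the arm or the gripper's body presses on something with over 40 N, if the wrist force passes 120 N, or if a joint passes its speed limit or range.

## Working session

There is one attempt and no reset: what is moved stays moved. The work goes in short steps, each a Python script; the robot and the scene stay as the last script left them, time stands still between calls to the robot, and variables do not carry over. Pictures are saved under pics/ and viewed, at most 10 in all, crops included, and the job is handed in when it is done.

```bash
mkdir -p pics
python3 - <<'E'
from rig import env
import cv2,numpy as np
for c in("side","top"):
    cv2.imwrite(f"pics/{c}0.png",env.grab_frame(c)[:,:,::-1])
    m=env.camera_model(c);T=np.array(m["cam_to_world"]);print(c,np.round(T,3).tolist(),np.round(m["K"],1).tolist(),m["dist_coeffs"])
    for t in("long_tube","mid_tube","short_tube","port_mouth","air_lever_tip","rack","tester","port"):
        for d in env.landmark_of(t,c):
            print(t,round(d["conf"],2),np.round((T@np.r_[d["centre"],1])[:3],1))
print(env.get_orientation(),env.get_clock(),env.get_contact_force(),env.get_gripper_width())
E
```

```text
side [[-0.917, -0.235, 0.321, 253.466], [-0.398, 0.531, -0.748, 752.879], [0.005, -0.814, -0.581, 648.157], [0.0, 0.0, 0.0, 1.0]] [[448.5, 0.0, 315.6], [0.0, 448.5, 241.5], [0.0, 0.0, 1.0]] [0.03629816 0.         0.         0.         0.        ]
long_tube 0.81 [ 603.5 -133.2   -2.5]
long_tube 0.79 [ 590.8 -192.    -1.3]
long_tube 0.72 [ 415.6 -218.7   -2. ]
long_tube 0.56 [ 5.981e+02 -2.689e+02 -5.000e-01]
short_tube 0.44 [ 489.  -147.9    6.9]
port_mouth 0.63 [542.8  92.9  82.8]
air_lever_tip 0.72 [497.2 174.8  98.8]
rack 0.83 [ 505.2 -205.2   -2. ]
tester 0.84 [ 5.419e+02  8.260e+01 -2.000e-01]
port 0.87 [542.   89.3  41. ]
top [[-0.017, -0.984, 0.176, 356.198], [-1.0, 0.02, 0.015, 39.518], [-0.019, -0.176, -0.984, 1168.522], [0.0, 0.0, 0.0, 1.0]] [[491.2, 0.0, 324.3], [0.0, 491.2, 233.7], [0.0, 0.0, 1.0]] [0.01130193 0.         0.         0.         0.        ]
long_tube 0.72 [ 506.9 -205.1   11.6]
long_tube 0.72 [ 598.5 -262.1    1. ]
long_tube 0.57 [ 6.011e+02 -1.297e+02  3.000e-01]
long_tube 0.56 [ 415.4 -214.     2.6]
long_tube 0.55 [ 591.2 -191.     0.8]
mid_tube 0.46 [ 514.7 -261.9   10.8]
short_tube 0.68 [ 491.5 -143.4   11.9]
short_tube 0.63 [542.9  93.5  84.4]
port_mouth 0.74 [545.2  93.4  84.4]
rack 0.76 [ 502.5 -201.4    2.4]
tester 0.65 [542.6  86.2  -1.9]
tester 0.34 [ 7.226e+02 -3.431e+02  7.000e-01]
port 0.57 [540.1  93.4  40.7]
[ 9.88341185e-01  1.52255384e-01 -4.84686795e-06  7.96745768e-06] 0.9 [ 0.34668424 -0.56736515 -1.01654094] 85.16891937035675
```

View pics/side0.png

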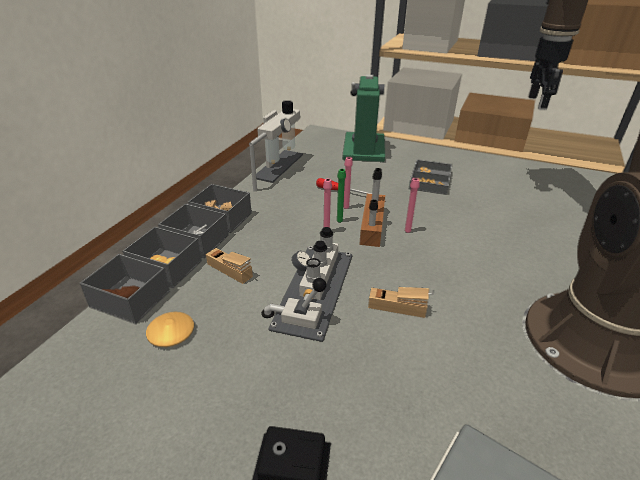

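View pics/top0.png

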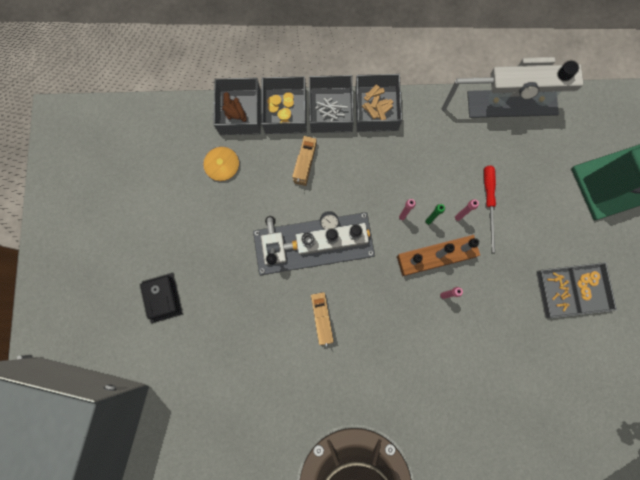

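The side view shows the rack at about (373,215) among pink and green look-alikes, with the tester at about (312,290). The top view shows the open fitting at (309,240), the lever ball at (271,259) and the rack tubes near (418,259), (450,248) and (473,243). I'll enlarge both.

Run:
```python
import cv2,numpy as np
a=cv2.imread("pics/side0.png")[145:255,310:440];b=cv2.imread("pics/top0.png")[190:310,240:500];c=cv2.imread("pics/side0.png")[220:345,250:370]
cv2.imwrite("pics/z1.png",np.hstack([cv2.resize(a,(390,330),interpolation=2),cv2.resize(c,(317,330),interpolation=2)]))
cv2.imwrite("pics/z2.png",cv2.resize(b,(780,360),interpolation=2))
```

```text
(no output)
```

View pics/z1.png

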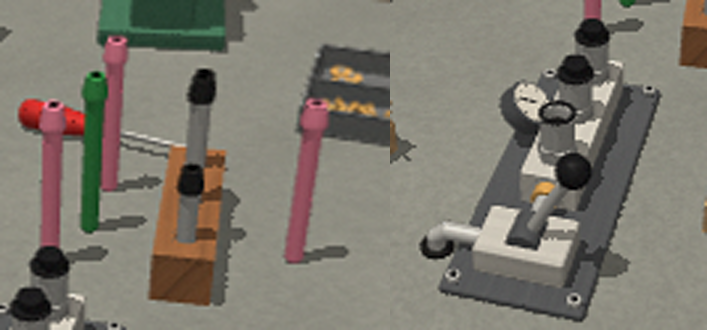

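View pics/z2.png

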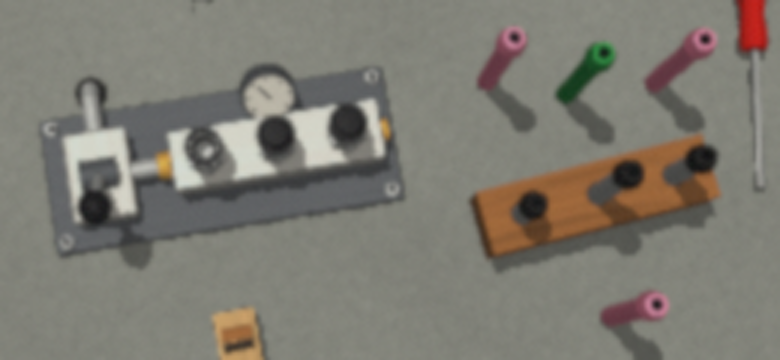

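Three tubes in the rack; in the side view one top is at (378,169) and one at (373,202), with the third hidden. Top view: tips at about (418,258), (449,248), (474,243), open fitting ring at (308,240). I'll fit the rack pose and tube order to these pixels.

```bash
cat > h.py <<'E'
from rig import env
import cv2,numpy as np,itertools
from scipy.optimize import least_squares
from scipy.spatial.transform import Rotation as R
def cam(c):
    m=env.camera_model(c);return np.array(m["K"]),np.array(m["dist_coeffs"]),np.array(m["cam_to_world"])
def proj(P,c):
    K,d,T=cam(c);W=np.linalg.inv(T)
    return cv2.projectPoints(np.atleast_2d(np.float64(P)),cv2.Rodrigues(W[:3,:3])[0],W[:3,3],K,d)[0].reshape(-1,2)
def atz(px,c,z):
    K,d,T=cam(c);u=cv2.undistortPoints(np.float64([[px]]),K,d).ravel()
    r=T[:3,:3]@np.r_[u,1];return T[:3,3]+r*(z-T[2,3])/r[2]
def down(yaw): # tool down, tool y axis at angle yaw+90deg (tool x along yaw)
    return (R.from_euler('z',yaw)*R.from_quat([1,0,0,0])).as_quat()
E
python3 - <<'E'
from h import *
top=[(417.7,258.3),(449.3,248),(474,242.7)];side=[(377.7,169.3),(373.3,202)]
res=[]
for hs in itertools.permutations((110,135,160)):
  for si in itertools.permutations(range(3),2):
    def f(p):
        h=[np.r_[p[0]-np.sin(p[2])*s,p[1]+np.cos(p[2])*s,0] for s in(60,0,-60)]
        t=[h[i]+[0,0,hs[i]] for i in range(3)]
        return np.r_[(proj(t,"top")-top).ravel(),(proj([t[i] for i in si],"side")-side).ravel()]
    r=least_squares(f,[504,-203,.22]);res.append((round(r.cost,1),hs,si,np.round(r.x,3),np.round(r.fun,1)))
for r in sorted(res,key=lambda r:r[0])[:3]:print(r)
print("mouth",atz((308,239.7),"top",82),atz((313.2,262.4),"side",82))
for px in((50,128),(372,75),(393,189),(65,242)):print(atz((px[0]/3+240,px[1]/3+190),"top",9)[:2])
print("ball",atz((94/3+240,207/3+190),"top",101),atz(((573-390)/2.642+250,171/2.64+220),"side",101))
E
```

```text
(np.float64(1.4), (110, 160, 135), (2, 0), array([ 5.02632e+02, -2.02372e+02,  2.32000e-01]), array([-0.5, -0.5, -0. , -0.5, -0.1, -0.4,  0.8,  0.1,  1. , -0.4]))
(np.float64(2.4), (110, 160, 135), (1, 0), array([ 5.02432e+02, -2.02845e+02,  2.22000e-01]), array([-0.4, -0.7,  0.2, -0.4,  0.2, -0.1,  0.3,  1.7,  0.9, -0.5]))
(np.float64(52.4), (110, 135, 160), (2, 0), array([ 5.02026e+02, -1.99828e+02,  2.24000e-01]), array([-1.7, -0.4, -3.9,  1.6,  2.1, -1.8,  1.8, -8.5,  0.7,  0.2]))
mouth [537.97110883  93.16293561  82.        ] [541.80024314  93.74376006  82.        ]
[569.86722402 220.09332876]
[607.77445961 -39.02689905]
[515.06379357 -52.71586691]
[478.00169626 207.5693999 ]
ball [493.56191383 173.13791231 101.        ] [495.00331042 172.48936139 101.        ]
```

Run:
```python
from h import *
x,y,yw=502.6,-202.4,.232
for a in(yw-np.pi/2,yw+np.pi/2):
    print(a,[None if q is None else np.round(q,2).tolist() for q in(env.solve_ik([x,y,270],down(a)),env.solve_ik([x,y,96],down(a)),env.solve_ik([541,93,300],down(a)),env.solve_ik([541,93,140],down(a)))])
a=yw-np.pi/2
j=env.solve_ik([x,y,270],down(a))
if j is None or abs(j[6])>2.6:a=yw+np.pi/2
env.movel([188,-596,300])
env.goto([x,y,290],down(a))
print(env.get_clock(),env.get_contact_force(),env.get_eef_pos())
cv2.imwrite("pics/s1.png",env.grab_frame("side")[:,:,::-1]);cv2.imwrite("pics/t1.png",env.grab_frame("top")[:,:,::-1])
s=cv2.imread("pics/s1.png")[100:300,270:470];t=cv2.imread("pics/t1.png")[150:350,290:490]
cv2.imwrite("pics/c1.png",cv2.resize(np.hstack([s,t]),(800,400),interpolation=2))
```

```text
-1.3387963267948966 [[0.23, 0.27, 0.07, 1.72, -0.02, 1.15, -2.6], [0.15, 0.46, 0.18, 1.94, -0.12, 0.75, -2.51], [-1.08, 0.41, 1.17, 1.71, -0.4, 1.28, -2.73], [-1.01, 0.66, 1.15, 1.93, -0.71, 1.04, -2.45]]
1.8027963267948965 [[0.68, 0.32, -0.51, 1.69, 0.17, 1.18, 0.35], [0.66, 0.51, -0.51, 1.9, 0.33, 0.82, 0.2], [0.3, 0.36, -0.78, 1.61, 0.26, 1.28, -0.28], [0.25, 0.51, -0.72, 1.83, 0.4, 0.95, -0.41]]
3.3417 [-1.09104258  0.2761391  -0.58281815] [ 502.13638205 -204.1158815   289.8389011 ]
```

View pics/c1.png

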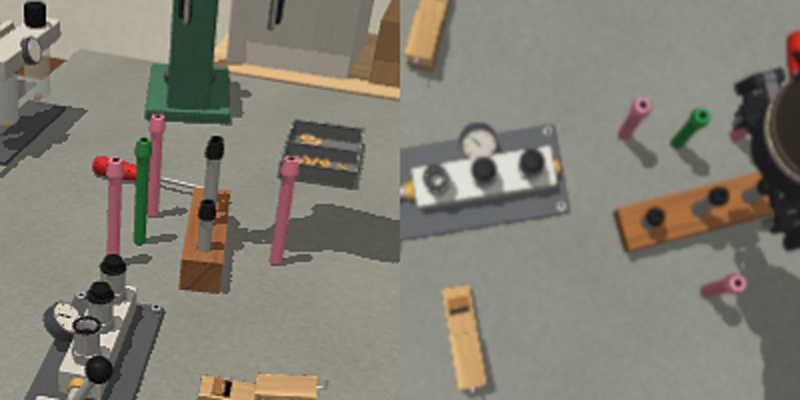

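The fingers straddle the middle tube's line in the side view (tips near (361,105) and (407,105)), with the long tube at about (377,170). I'll check settling and alignment, then take the grasp.

Run:
```python
from h import *
x,y,a=502.6,-202.4,1.803
print(env.get_joint_positions(),env.get_eef_pos(),proj([502.1,-204.1,300],"side"))
env.goto([x,y,290],down(a)); env.sleep(.3)
print(env.get_joint_positions(),env.get_eef_pos(),env.get_contact_force())
env.movel([x,y,200],v=120);env.movel([x,y,97],v=60);env.sleep(.2)
print(env.get_eef_pos(),env.get_contact_force(),env.get_wrist_torque())
env.gripper_close(40);env.sleep(.2)
print(env.get_clock(),env.get_gripper_width(),env.get_contact_force(),env.get_wrist_torque(),env.get_eef_pos())
```

```text
[ 0.68723995  0.30594531 -0.52144     1.65506974  0.16059375  1.22365381
  0.36017786] [ 502.18472524 -203.82170826  289.85787793] [[383.83094433 113.45120221]]
[ 0.68596124  0.30568532 -0.52296876  1.65528447  0.16054114  1.22357205
  0.36046044] [ 502.61764018 -202.36977065  289.99814759] [ 0.11447486 -0.65150255 -0.60292271]
[ 502.70475224 -202.45007724   97.18161375] [ 0.25672595 -0.50054682 -0.21729989] [-0.02015013 -0.03295546 -0.00561807]
7.8083 16.117652766546946 [ 0.14290484  0.04334462 -0.06772117] [ 0.06744871 -0.17264579  0.02092692] [ 502.70784082 -202.3551393    97.02763322]
```

Run:
```python
from h import *
a=1.803
env.movel([502.6,-202.4,250],v=120)
print(env.get_gripper_width(),env.get_contact_force(),env.get_wrist_torque())
f=env.grab_frame("side")
env.goto([541,93,250],down(a));env.sleep(.4)
p=env.get_eef_pos();print(p)
# tube bottom = tcp z - 87
s=env.grab_frame("side");cv2.imwrite("pics/s2.png",s[:,:,::-1]);t=env.grab_frame("top");cv2.imwrite("pics/t2.png",t[:,:,::-1])
env.movel([541,93,187],v=80);env.sleep(.4)
p=env.get_eef_pos();print(p,env.get_clock(),env.get_contact_force())
s=env.grab_frame("side");cv2.imwrite("pics/s3.png",s[:,:,::-1]);t=env.grab_frame("top");cv2.imwrite("pics/t3.png",t[:,:,::-1])
for n in("long_tube","port_mouth"):
    for d in env.landmark_of(n,"side"):print(n,d["conf"],(cam("side")[2]@np.r_[d["centre"],1])[:3])
print("exp bottom px",proj([p[0],p[1],p[2]-87],"side"),"mouth",proj([541,93,82],"side"))
z=lambda i,x,y:cv2.resize(i[y:y+80,x:x+80,::-1],(400,400),interpolation=cv2.INTER_CUBIC)
cv2.imwrite("pics/c3.png",np.hstack([z(s,275,205),z(t,270,200)]))
cv2.imwrite("pics/c2.png",np.hstack([z(cv2.imread("pics/s0.png") if 0 else cv2.imread("pics/side0.png")[:,:,::-1],275,205),z(cv2.imread("pics/t2.png")[:,:,::-1],270,200)]))
```

```text
16.625210028513777 [-0.03649176  0.42099003 -1.21434012] [ 0.02232155 -0.01270397  0.00680815]
[541.09427869  92.490268   250.02206823]
[541.08502633  93.00049212 187.19018268] 12.2583 [ 0.3563574   0.43637985 -0.21256395]
long_tube 0.75 [545.67831159  94.99605331 100.75340492]
long_tube 0.65 [ 5.89743730e+02 -1.90178197e+02 -2.90872031e-01]
long_tube 0.6 [ 415.19793052 -219.05526335   -2.51096774]
long_tube 0.53 [ 6.04931753e+02 -1.31984973e+02 -3.42753375e-01]
long_tube 0.48 [ 600.33619142 -267.36862501   -3.01439392]
port_mouth 0.53 [544.50499201  95.19450053  81.43776515]
exp bottom px [[313.69036441 255.18026534]] mouth [[313.7059565  262.29157184]]
```

View pics/c3.png

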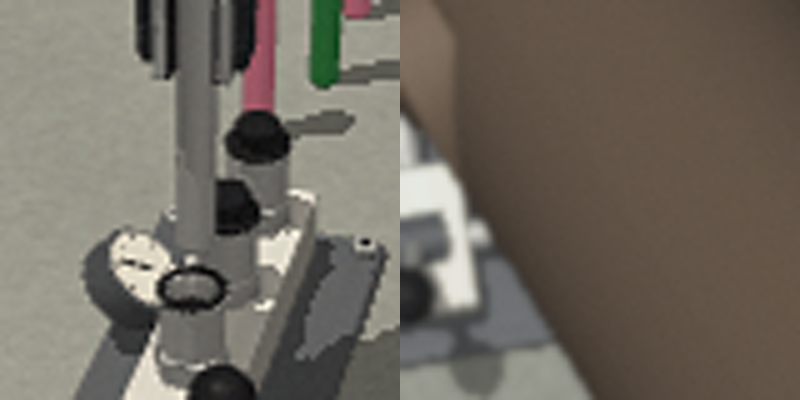

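View pics/c2.png

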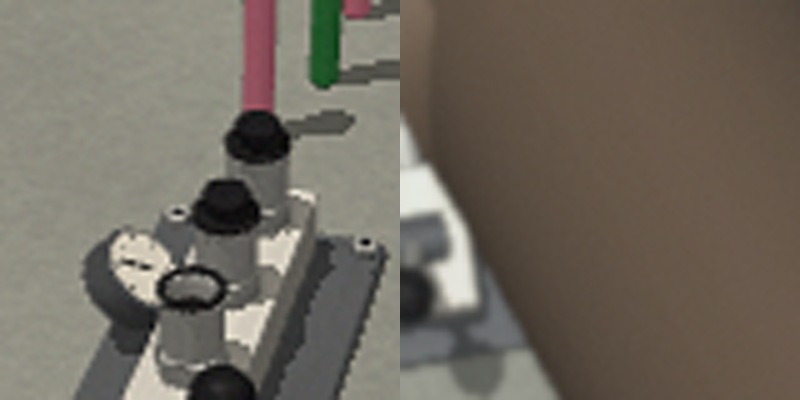

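Side view: the tube axis sits at column ≈314.2, just above the ring centred at ≈(313.5,262.8). The arm hides the top view. I'll measure this to sub-pixel against the starting picture.

Run:
```python
from h import *
s0=cv2.imread("pics/side0.png").astype(int);s3=cv2.imread("pics/s3.png").astype(int)
g=s0.sum(2)/3
roi=np.zeros(g.shape,bool);roi[252:273,304:323]=1
m=((g<55)&roi).astype(np.uint8)
c,_=cv2.findContours(m,cv2.RETR_EXTERNAL,cv2.CHAIN_APPROX_NONE);c=max(c,key=len)
print("ring ellipse",cv2.fitEllipse(c))
K,d,T=cam("side")
def ell(x,y,z,r):
    t=np.linspace(0,2*np.pi,40);p=proj(np.c_[x+r*np.cos(t),y+r*np.sin(t),0*t+z],"side");return p.min(0),p.max(0)
print("pred ring r14",ell(541,93,82,14))
print("pred tube end",ell(541.1,93,100.2,8), "at 150:",ell(541.1,93,130,8))
df=np.abs(s3-s0).sum(2)
for r in range(236,266,2):print(r,''.join('%4d'%v for v in df[r,305:324]))
print('cols');print((s0[244:266,314].sum(1)/3).astype(int));print((s3[244:266,314].sum(1)/3).astype(int))
```

```text
ring ellipse ((312.99859619140625, 262.42364501953125), (8.379864692687988, 12.647360801696777), 86.33367919921875)
pred ring r14 (array([306.85110221, 258.09614015]), array([320.57099682, 266.58861795]))
pred tube end (array([309.7227478 , 252.78753532]), array([317.65204629, 257.59341547])) at 150: (array([309.68365369, 240.8311799 ]), array([317.76753441, 245.55442693]))
236   30  36  23  29  40 101  77 112 106  79  81 111 147  31  30  32  15   7  15
238   31  29  32  33  37  72  75 132 107 106 107 108 148  30  38  27  26  23  15
240   28  36  36  36  37  60 100  87  77 104 108 134 163  70  25  26  23  23  33
242   34  26  28  31  48  82  91  82  81 109  52 173 241  55   7  13   4  12   3
244   27  26  24  35  36  63  84  72  74  20 124 222 208  48   7   5   2  12  18
246   26  33  40  29  36  40 192 104 129 247 248 249 257  51   3   5   6  10   7
248   27  31  20  32  53 193 186  88 204 255 215 217 244  58  13   9   3  14  13
250   32  18  21  19  17  76  71  69  57 180 259 240 215  45   8  17  15   7   5
252   32  22  19  21  12  58  66  65  67  28   2  26  10  19  18  18  17  22  26
254   30  40  32  28  16  20  44  89  64  27   0  13  31  26  14  13  20  17  25
256   41  37  33  40  18  19  25  39  49  43  35  39  19  18  12   2  23  15  16
258   25  42  40  37  49  18  14  15  13   6  41  32  25  15  12   3  22  18  17
260   49  45  19   5  21  36  28  27  35  64  24 100  37  21  18   9  18  25  20
262   41  20   2  13  10  31  21  22  25  24  36  62 103 102  44   9 194 138   9
264   40  29  10  13  14  22  17  18   9  21  39  52  30   5   7   2   0  21  23
cols
[118  42  28  30  26  23  52 103 100  99 101 112 107 110  33  50 143 121
 108 112  68  21]
[111 110 110 109 111 110 112 108 109 111 110  91 121 123  31  40 121 106
 100 106  75  25]
```

```bash
cat > ins.py <<'E'
from h import *
import sys
def descend(x,y,zend,step,fstop,v,k=.08,log=1):
    z=env.get_eef_pos()[2]
    while z>zend:
        z=max(zend,z-step);env.movel([x,y,z],v=v)
        f=np.array(env.get_contact_force())
        if log:print(round(z,2),round(env.get_eef_pos()[2],2),np.round(f,1),round(x,2),round(y,2),round(env.get_clock(),2))
        if f[2]>fstop:print("STOP");break
        if np.hypot(*f[:2])>2: x+=np.clip(k*f[0],-.4,.4);y+=np.clip(k*f[1],-.4,.4)
    return x,y,z
E
python3 - <<'E'
from ins import *
env.movel([542.6,93.2,173],v=60);env.sleep(.3)
print(env.get_eef_pos(),env.get_contact_force(),env.get_clock())
descend(542.6,93.2,161,1,8,15)
E
```

```text
[542.69824002  93.23065122 173.20422756] [-1.42202271 -0.00167028 -0.15177896] 13.1417
172.2 172.2 [-0.5 -0.6 -1.6] 542.6 93.2 13.39
171.2 171.11 [ 0.9 -0.3 -0.6] 542.6 93.2 13.64
170.2 170.13 [-0.2  0.7  0.5] 542.6 93.2 13.89
169.2 169.12 [ 0.2 -0.3 -1.3] 542.6 93.2 14.14
168.2 168.51 [-0.8 -0.7  3. ] 542.6 93.2 14.39
167.2 168.11 [-0.2  0.3  7.7] 542.6 93.2 14.64
166.2 167.81 [-1.4  0.9 12.9] 542.6 93.2 14.89
STOP
```

Landed on the rim. I'll read the moment to learn which way the tube is off.

Run:
```python
from h import *
def av():
    r=[]
    for i in range(6):
        r.append(np.r_[env.get_contact_force(),env.get_wrist_torque()]);env.sleep(.03)
    return np.round(np.mean(r,0),3)
print(av());print(env.get_eef_pos())
env.movel([542.6,93.2,172],v=40);env.sleep(.1);print(av(),env.get_gripper_width(),env.get_clock())
s=env.grab_frame("side");cv2.imwrite("pics/s4.png",s[:,:,::-1])
cv2.imwrite("pics/c4.png",cv2.resize(s[235:285,285:345,::-1],(780,600),interpolation=cv2.INTER_CUBIC))
```

```text
[-1.1310e+00  3.2000e-01  1.2841e+01  2.4000e-02  2.6600e-01 -4.0000e-03]
[543.84952755  94.03392632 167.80026054]
[ 0.228 -0.06  -0.715  0.008 -0.007 -0.007] 16.426333271193975 15.6833
```

View pics/c4.png

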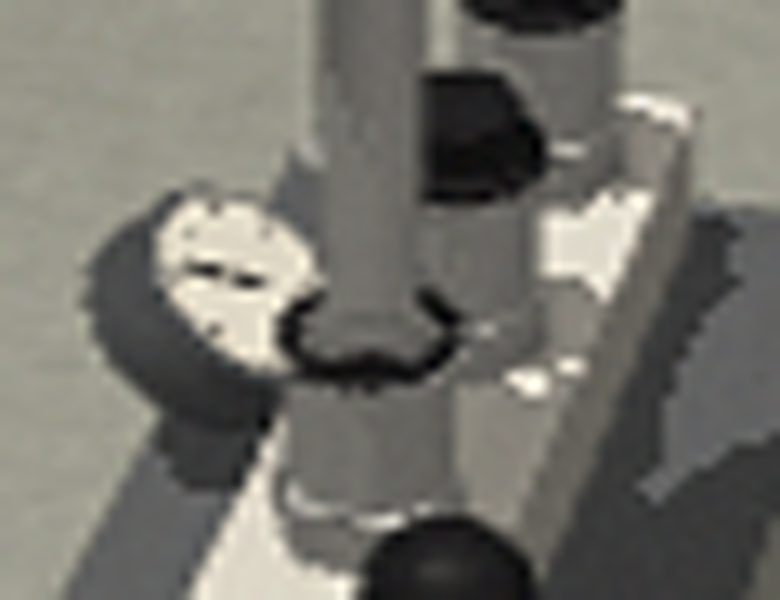

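The tube is centred on the ring in column (about 313.6), so the error lies along the view direction, mostly y. I'll locate the tube's lower edge from pixel columns.

Run:
```python
from h import *
for n in("side0","s4"):
    g=cv2.imread(f"pics/{n}.png").sum(2)//3;print(n)
    for r in range(254,270):print(r,g[r,305:323])
t=np.linspace(0,2*np.pi,40)
for r,z in((8,85),(10.5,82),(14,82)):
    p=proj(np.c_[542.6+r*np.cos(t),93.2+r*np.sin(t),0*t+z],"side");print(r,z,p.min(0),p.max(0))
```

```text
side0
254 [155 201 152  89  86  89  88  83 136 101 105 105 106 105  93  93  93  94]
255 [197 200 205 151  94  87  86  97 182 112 101 106 105 102 100  93  92  95]
256 [196 197 202 208  92  84  83 154 176 107 101 107 104 103 102 100  93  94]
257 [201 198 201 208 107  87  63 179 171 110 106 105 107 102 100  99  94  97]
258 [139 196 204 163 211  88  62  68  25  33  43  84 108 105 102  98  94  93]
259 [203 205 166 118  38  11  38  47  46  50  17  13  18  58 101 101  99  92]
260 [203 206  69  12  65 159 117 106 134 143 109 128  58  21  59  98  98  91]
261 [208  93  22  79 101 114 100 114 116 121 127 135 157  54  19  55  92  93]
262 [209  80  20  68  95  95  97 100 105 108 111 117 128 101  34  94 185 158]
263 [203  65  20  92  89  93  97 103 110 112 113 111 115  60  23  57  99  88]
264 [209 129  40  43  69  95  69  65  45  68  93 113  72  30  17 122 102  88]
265 [135 150  88  29  20  18  20  18  19  21  21  45  23  14  90  96  93  89]
266 [ 68  77  61  46  32  23  22  24  26  25  20  14  44 116  86  86  83  85]
267 [ 31  62  97 105  90  97  56  73  35  72  93  93  97  91  74 207 183 213]
26
[... 891 characters left out ...]
 107 108 105 102  95  88  59  28  60  97  97]
264 [222 141  43  46  74 103  75  65  41  58  80  97  68  29  17 123 100  95]
265 [145 161  94  29  25  26  23  18  15  19  21  42  27  14  96  98  96  93]
266 [ 74  85  68  45  34  23  23  27  28  28  28  18  50 124  96  93  92  98]
267 [ 40  65 106 113  98 106  60  81  41  78 102  99 106  99  88 131 124 134]
268 [ 37  62 104 109 111 110 100 105 104 101  99 103  98  96  96 130 136 133]
269 [ 32  99 107 110 108 107 109 103  99 101  98  99  99  93  94 130 134 130]
8 85 [309.02889617 258.58680417] [316.87928052 263.42781506]
10.5 82 [307.80988141 258.99722618] [318.09490707 265.36097714]
14 82 [306.09538861 257.95893561] [319.81052917 266.44451123]
```

The tube's lower edge is at row ≈261.3 where ≈263.2 would be aligned, so the tube sits about 5 mm too far from the camera. I'll shift towards the camera along the view line, check and probe.

Run:
```python
from ins import *
x,y=540.8,97.4
env.movel([x,y,172],v=30);env.sleep(.3)
s=env.grab_frame("side");cv2.imwrite("pics/s5.png",s[:,:,::-1])
g=s.astype(int).sum(2)//3
for r in range(256,267):print(r,g[r,305:323])
descend(x,y,161,1,7,20)
print(env.get_wrist_torque())
```

```text
256 [211 209 215 224 111 104 112 110 111 107 102  95 103 109 110 109 102 102]
257 [216 211 215 220 147 113 112 113 108 108 102  95 104 110 107 109 101 101]
258 [149 211 219 174 136 113 111 114 110 107 102  97 104 112 108 107 101 103]
259 [218 219 178 124  85 106 111 112 111 105 101  96  36  57 108 111 104  99]
260 [217 221  74  13  84 110 110 114 111 106 103 101  58  19  56 106 106 100]
261 [222  98  26  86 109 114 115 113 112 105 104  98 108  32   7  55  98 102]
262 [223  87  24  73 102 105  93  95  99  95  88  95  95  67  20  72 201 171]
263 [218  73  19 100  98 100 104 100 108 104 102  95  89  49  26  62  95  93]
264 [223 139  43  46  74 104  74  63  39  58  81  98  60  29  19 133 111  94]
265 [146 163  94  34  26  27  23  20  12  19  20  42  28  14  97 104 104  92]
266 [ 73  84  67  50  38  19  26  30  28  28  24  17  48 125  97  91  91 100]
171.0 170.89 [ 0.2 -0.1 -0.6] 540.8 97.4 16.63
170.0 169.93 [ 0.7 -0.  -1.3] 540.8 97.4 16.88
169.0 168.91 [ 0.   0.9 -0.4] 540.8 97.4 17.13
168.0 167.93 [-0.   0.2 -1. ] 540.8 97.4 17.38
167.0 166.9 [-0.1 -0.9 -0.6] 540.8 97.4 17.63
166.0 165.95 [-0.3 -0.8 -0.5] 540.8 97.4 17.88
165.0 164.92 [ 0.2 -0.3 -0.7] 540.8 97.4 18.13
164.0 163.92 [-0.5 -0.1  0.2] 540.8 97.4 18.38
163.0 162.93 [ 0.2  0.1 -0.7] 540.8 97.4 18.63
162.0 161.89 [-0.3  0.6 -1.4] 540.8 97.4 18.88
161 160.93 [ 0.3  0.3 -1.1] 540.8 97.4 19.13
[0.08667774 0.06151794 0.00771955]
```

Run:
```python
from ins import *
x,y=540.8,97.4
x,y,z=descend(x,y,148,1,20,20)
print("fine")
x,y,z=descend(x,y,126,.5,12.5,20)
print(env.get_eef_pos(),env.get_contact_force(),env.get_clock())
```

```text
159.93 159.84 [-0.5 -0.1 -0.6] 540.8 97.4 19.38
158.93 158.85 [ 0.4 -0.6  0. ] 540.8 97.4 19.63
157.93 157.84 [ 0.4  0.3 -0. ] 540.8 97.4 19.88
156.93 156.88 [-0.7  0.3 -0.9] 540.8 97.4 20.13
155.93 156.01 [0.1 0.6 0.9] 540.8 97.4 20.38
154.93 155.02 [-0.8  0.7  2.7] 540.8 97.4 20.63
153.93 153.89 [0.4 0.7 1.9] 540.8 97.4 20.88
152.93 152.49 [ 1.3  1.3 -1.6] 540.8 97.4 21.13
151.93 151.55 [ 1.1  0.2 -3.4] 540.8 97.4 21.38
150.93 150.65 [ 0.2  0.6 -3.6] 540.8 97.4 21.63
149.93 149.76 [ 0.7  0.4 -3.6] 540.8 97.4 21.88
148.93 148.77 [-0.3  1.4 -2.8] 540.8 97.4 22.13
148 147.88 [-0.1  0.8 -2.6] 540.8 97.4 22.38
fine
147.38 147.37 [ 0.3 -0.  -0.5] 540.8 97.4 22.63
146.88 146.87 [ 0.6 -0.4  0.3] 540.8 97.4 22.88
146.38 146.32 [ 1.  -0.1  0.5] 540.8 97.4 23.13
145.88 145.81 [-0.2  0.2 -0. ] 540.8 97.4 23.38
145.38 145.28 [ 0.1  0.5 -0.2] 540.8 97.4 23.63
144.88 144.8 [ 0.   0.3 -0.4] 540.8 97.4 23.88
144.38 144.26 [-0.  -0.1 -0.2] 540.8 97.4 24.13
143.88 143.79 [-0.5  0.4 -0.6] 540.8 97.4 24.38
143.38 143.29 [-0.1  0.7 -0.1] 540.8 97.4 24.63
142.88 142.76 [ 0.2 -0.1 -1.7] 540.8 97.4 24.88
142.38 142.34 [-0.6  0.6 -0.8] 540.8 97.4 25.13
141.88 141.87 [-1.2 -0.3  0.5] 540.8 97.4 25.38
141.38 141.26 [-0.8 -0.1  0.1] 540.8 97.4 25.63
140.88 140.74 [ 0.3  1.  -0.7] 540.8 97.4 25.88
140.38 140.24 [ 0.2  1.1 -1.6] 540.8 97.4 26.13
139.88 139.82 [-0.6  0.7 -0.2] 540.8 97.4 26.38
139.38 139.38 [-0.8 -0.5 -0.9] 540.8 97.4 26.63
138.88 138.82 [ 0.4 -0.4  1. ] 540.8 97.4 26.88
138.38 138.27 [ 0.3 -0.3 -0.1] 540.8 97.4 27.13
137.88 137.85 [ 0.9 -1.1  1.4] 540.8 97.4 27.38
137.38 137.61 [-0.4  0.5  3.8] 540.8 97.4 27.63
136.88 137.42 [-0.   0.4  7.6] 540.8 97.4 27.88
136.38 137.3 [-0.7 -0.6 10.2] 540.8 97.4 28.13
135.88 137.09 [-0.6  0.  12.3] 540.8 97.4 28.38
135.38 136.98 [-0.3 -0.5 14.7] 540.8 97.4 28.63
STOP
[542.1492977   98.01609365 136.97807705] [-0.28622067 -0.4769617  14.73902684] 28.6333
```

The push climbs at about 20 N/mm from a depth of 31 mm, which is the stop. I'll relax the preload, let go, rise and check.

Run:
```python
from h import *
env.movel([540.8,97.4,136.9],v=20);env.sleep(.1);print(env.get_contact_force())
env.release();env.sleep(.1);print(env.get_gripper_width(),env.get_contact_force())
env.movel([540.8,97.4,260],v=140)
env.goto([440,165,260],down(.145));env.gripper_close()
print(env.get_clock(),env.get_eef_pos())
s=env.grab_frame("side");cv2.imwrite("pics/s6.png",s[:,:,::-1])
for n in("long_tube","air_lever_tip","port_mouth"):
    for d in env.landmark_of(n,"side")[:2]:print(n,d["conf"],(cam("side")[2]@np.r_[d["centre"],1])[:3])
t=env.grab_frame("top")
for n in("long_tube","air_lever_tip"):
    for d in env.landmark_of(n,"top")[:2]:print(n,d["conf"],(cam("top")[2]@np.r_[d["centre"],1])[:3])
z=lambda i,x,y:cv2.resize(i[y:y+140,x:x+140,::-1],(400,400),interpolation=cv2.INTER_CUBIC)
cv2.imwrite("pics/c6.png",np.hstack([z(s,245,190),z(t,240,170)]))
```

```text
[-1.61705887 -0.0687533   7.4120274 ]
85.76688402222328 [ 0.73816123 -0.04427471  0.03677791]
33.075 [439.99136256 164.99713469 260.01268276]
long_tube 0.89 [ 415.09198217 -219.81085374   -2.11365413]
long_tube 0.79 [ 605.56685227 -131.91186232    1.97916477]
air_lever_tip 0.58 [493.83726804 171.74705426 100.85369329]
air_lever_tip 0.57 [ 489.68083129 -147.9266219     5.83372273]
long_tube 0.77 [ 6.01051686e+02 -2.63948944e+02  1.37421867e-01]
long_tube 0.73 [ 602.06687021 -129.09705452   -1.25446957]
```

View pics/c6.png

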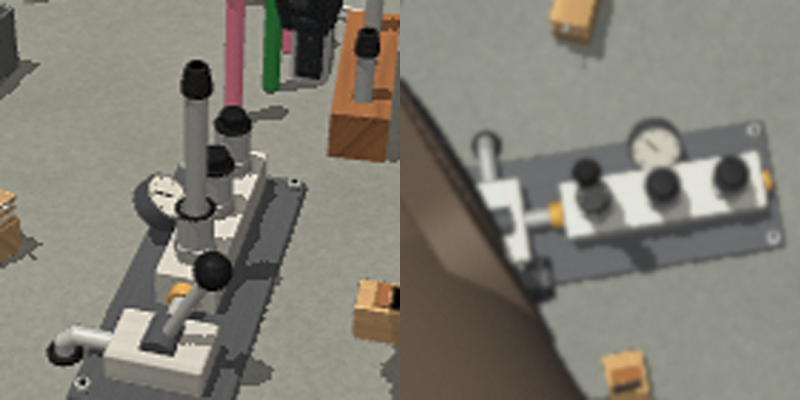

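The long tube stands upright in the fitting, alone and free, with the side view showing its cone top at about (314,213). The lever ball is at about (319,285), still off. Now I'll push the lever.

Run:
```python
from h import *
print("top px exp",proj([542,95,200.5],"side"))
d=np.array([.9895,.1445,0]);b=np.array([494,172.5,80])
p=b-50*d;env.movel([p[0],p[1],120],down(.145),v=150);env.movel(p,v=80)
print(env.get_contact_force(),env.get_clock())
env.movel(b+25*d,v=60)
for s in range(28,75,3):
    env.movel(b+s*d,v=25);f=env.get_contact_force();print(s,np.round(f,1),round(env.get_clock(),1))
    if f@d<-8:break
env.movel(b+(s-20)*d,v=80);env.movel(b+[-30,-5,180],v=150)
print(env.get_clock(),env.get_contact_force())
s=env.grab_frame("side")
for n in("air_lever_tip",):
    for q in env.landmark_of(n,"side")[:2]:print(n,q["conf"],(cam("side")[2]@np.r_[q["centre"],1])[:3])
cv2.imwrite("pics/c7.png",cv2.resize(s[190:330,245:385,::-1],(560,560),interpolation=cv2.INTER_CUBIC))
```

```text
top px exp [[312.9539591  213.24551843]]
[0.07071114 0.53439876 0.34162077] 35.1583
28 [0.2 0.4 0.3] 36.8
31 [-0.4  0.3 -0.4] 37.1
34 [-0.1  0.7  0.2] 37.4
37 [0.1 0.3 0.7] 37.6
40 [-0.7 -0.4 -0.3] 37.9
43 [-0.2 -0.2  0.9] 38.2
46 [-0.7  0.   0.5] 38.4
49 [-0.6 -0.1  0.2] 38.7
52 [-7.9 -0.8  3.6] 39.0
55 [-16.1  -2.1  11.4] 39.2
41.05 [-0.86625121  0.43102315  0.05092027]
air_lever_tip 0.51 [571.00096454 183.55293464  97.69693365]
air_lever_tip 0.5 [544.3127852   94.9682862   48.41274609]
```

View pics/c7.png

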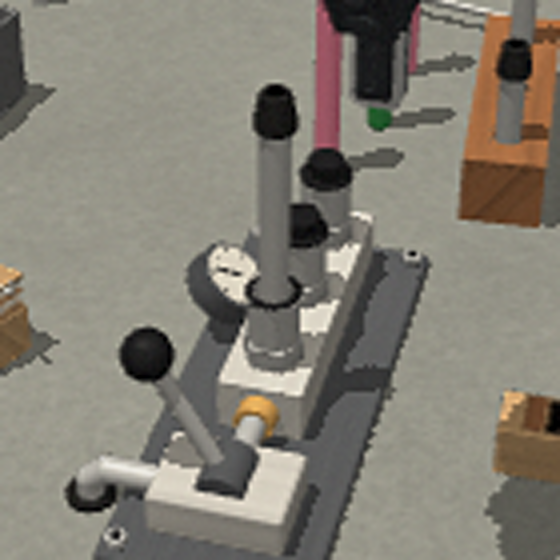

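The lever is fully over, with its ball at crop (147,354) and 77 mm of travel. The tube still stands home and the robot is clear.

```bash
python3 -c "
from rig import env
print(env.sign_off(),env.get_clock())"
```

```text
the job is handed in; nothing more can be done
the job is handed in; nothing more can be done
```

I pushed the long tube into the open fitting until I felt the stop, about 31 mm deep with a peak push of about 15 N. I then released it, pushed the air lever fully over, and handed the job in at about 41 s; no verdict came back.

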